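# Reset the rod-length gauge to its marked stop

### The job

Set the rod-length gauge on the left of the bench to its marked length: with the fingertips, press down the ribbed pad in the middle of the gauge's slide to free it, and with the pad kept down push the slide along its rail until it rests against the stop that has the arrow sticking out of its side; then let the pad spring back up so that the slide stays locked there. Never shift the slide while its pad is up, and leave the things around the gauge where they are; nothing needs to be picked up.

Things in the scene. Friction and masses are not known exactly. Their poses are not given: they have to be found in the camera images.
- gauge: Rod-length gauge fixed to the bench: aluminium base plate 360 x 60 x 12 mm with a steel rail (26 mm wide, top at z = 24 mm) along its middle and tick marks along one edge. Origin: centre of the underside, on the bench. x: along the rail, z: up. It stands at varied places and yaws.
- carriage (a joint): Position of the slide (the dark steel carriage, captive on the rail) along the gauge's x, in m: 0 at the rail's middle, positive towards the gauge's +x. The carriage is 74 mm long (along the rail), 46 mm wide; at each end an upright wall 12 mm thick rises to 56.5 mm above the bench, leaving between them a pocket 50 mm long, open at both sides. A brake holds it (about 20 N) while its pad is up; with the pad pressed it slides with 2 to 4 N.
- carriage_mid (a point): Fixed point of the carriage, at the centre of the pocket, 44.5 mm above the bench, the height of the pad's top when up. x: along the rail, z: up.
- pad_top (a point): Centre of the top of the grey ribbed release pad (46 mm along the rail x 36 mm wide) that fills the floor of the pocket; 44.5 mm above the bench when up, the walls rise 12 mm above it. Moves down with the pad.
- release_pad (a joint): How far the pad is pressed, in m: about 0 up (brake on), 0.006 fully down. Springy: the force rises to about 8 N at 0.0025 and 10 N fully down; the brake is free from about 0.0025 on, and that counts as pressed. Springs back by itself.
- marked_stop: Stop with the arrow, on either side of the carriage: immovable dark steel block, 20 mm along the rail, 50 mm across, top 52 mm above the bench; from its side a flat arrow juts out level over the gauge's +y edge, to 81 mm from the rail's centre line, head 52 mm wide, upper face 48 mm above the bench. Origin: underside centre of the block, 12 mm up, on the rail's centre line; 47 mm along the rail from carriage_mid when touching.
- plain_stop: The other stop, an equal block (52 mm high above the bench) without an arrow, on the other side of the carriage. Origin as for the marked stop. Not the target.
- small_jar: Small screw-lid frit jar, 45 mm wide, 51 mm high, standing close beside the gauge. Origin: centre of its underside. Bystander.
- marver: Black graphite block 50 x 50 x 18 mm behind the carrying case. Origin: centre of its underside. Bystander.
- jar_b: Frit jar 54 mm wide, 68 mm high, behind the gauge. Origin: centre of its underside. Bystander.
- pliers: Small pliers with dipped grips, 157 x 55 x 12 mm, lying in front of the carrying case. Origin: centre of the underside. Bystander.

How it is judged:
On the way:
1. the pad is pressed down with the slide still where it stood (value of joint release_pad above 0.0025 m and distance of carriage_mid from where it was at the start of the episode below 0.01 m), for 0.1 s.
At the end, for the whole second after the job is handed in: The slide rests against the arrow's stop (within 3 mm of touching it), at rest, and its pad is up again (pressed less than 1 mm) (horizontal distance between carriage_mid and marked_stop below 0.05 m and value of joint release_pad below 0.001 m and velocity of joint carriage between -0.003 and 0.003 m/s).
It fails at once if the slide is shifted (faster than 10 mm/s) while its pad is up (pressed less than 1 mm) (value of joint release_pad below 0.001 m and (velocity of joint carriage above 0.01 m/s or velocity of joint carriage below -0.01 m/s)).
It fails at once if a bystander is moved more than 15 mm (pushed, lifted or carried) (distance of any of small_jar, marver, jar_b, pliers from where it was at the start of the episode above 0.015 m).
It also fails if it takes over 48 s, if anything falls off the work surface, if the arm or the gripper's body presses on something with over 40 N, if the wrist force passes 120 N, or if a joint passes its speed limit or range.

### The arm

A 7-joint arm with a two-finger parallel gripper is mounted at the origin on a cart in front of the work surface, level with it; the furniture and walls round the work are solid. World frame = base frame: x ahead of the robot, y to its left, z up, the work surface at z = 0. Lengths are in m, angles in rad, forces in N, time in s.
With the tool pointing down it reaches from about 0.425 to 1.025 m from the base axis. Payload 9.4 kg.
Tool frame: the origin (TCP) lies at the very end of the fingers, on their centre line; the grasp point (between the pads) lies ctrl.pinch_z behind it (ctrl.pinch_z is the distance from the TCP to the grasp point, in m); z points along the fingers, y is the direction in which the jaws open and shut (so a half turn about z gives the same grasp; the last joint's range is limited). The gripper opens to 85 mm and grips with 20 to 120 N. Pads are 22 mm wide; open, the fingers measure 114 mm over their backs; the gripper's body (76 mm by 85 mm) begins 54 mm behind the grasp point. The pads swing forward as they close: fully open they stand 13 mm farther back than shut.
Start: joints at [1.052, 0.599, -0.003, 1.599, 0.002, 0.943, -0.08], TCP at [0.31, -0.655, 0.204] pointing down, gripper open.
Joint ranges: [-2.57, 2.57], [-0.35, 1.97], [-1.29, 1.29], [0.11, 2.56], [-1.05, 4.19], [0.11, 1.86], [-2.63, 2.63]. Speed limits (rad/s): [2.22, 2.22, 3.01, 3.01, 3.14, 3.14, 3.14].

### API

Orientations are given as a rotation vector (axis times angle).
In Python, from plant import ctrl gives the robot as it stands.
- The arm moves only by the tool servo_tool, never from a script. Its argument "increments" is a list of rows, each an object with "linear": the shift along the tool's x, y, z in cm, a list of three; "roll": the turn about the tool's z in degrees; "grip": the opening, from 0 (shut) to 1 (fully open). A call has 1 to 12 rows; each row shifts and turns the pose as measured when the row begins, along the tool's axes as they then stand; what a row does not reach is not made up. A row lasts 1/8 s, in which the tool goes at most 62.5 mm and 10.7 degrees, less where a joint would pass 70% of its speed; a pose out of reach is approached as far as the arm can. A call is refused whole if a number of a shift passes 6.25 or a number of a turn 10.7, either way. A call with a gripper value outside its range is refused whole. The fingers move at their own pace and stop on an object; "squeeze" is the grip in N (left out, the last holds). Time passes only in rows, so rows that do not move let the fingers close. It gives the time, the measured TCP pose, the force and the opening at its end, in the units of the state.
- ctrl.state(): the state, without advancing time (a new reading comes with each control period).
- ctrl.snapshot(name): name is "scene" or "top" or "wrist"; returns a dict with "image" (420x560x3 uint8, blue, green, red), "K" (3x3 intrinsics, pixels), "eye" and "attitude" of the camera in the world; the wrist camera has in their place "mount" (4x4, takes a point from camera to tool coordinates, whose origin is the TCP and whose axes are the flange's). Camera axes: x right, y down, z forward; pixel columns grow to the right and rows downward; lengths in m; the calibration is good to about 2 mm. A picture is of the moment at which its call begins: read the wrist's pose just before it. There is no depth.
- ctrl.job_done(): hands the job in, once; it reports no verdict.
The state is a dict: "clock": time; "q": joint angles; "joint_vel": joint speeds; "effort": joint torques, N m; "position": TCP position; "ee_rot": TCP orientation; "contact_force": force on the tool from outside, world axes, zero at the start; "wrist_torque": the same for the moment, N m; "finger_gap": opening from 0.0 (shut) to 1.0 (fully open).
Only numpy, scipy, OpenCV 4.12 (cv2) and the standard library are available. Lean on these libraries where they do the work, as an engineer would, in place of code of your own. Each camera call takes 0.05 s, during which the arm holds its last target. There are 200 camera calls.

## Working session

There is one attempt and no reset: what is moved stays moved. The work goes in short steps, Python scripts to look and compute and a tool call to move; the robot and the scene stay as the last step left them, time stands still between calls to the robot, and variables do not carry over. Pictures are saved under pics/ and viewed, about 8 in all and at most 12, crops included, and the job is handed in when it is done.

Besides the shell and the picture viewer there is one more tool, called after ">>>" in YAML: its name, and indented under it one key for each argument. servo_tool: Moves the arm, as the interface text tells. Its arguments: {"type":"object","properties":{"increments":{"type":"array","items":{"type":"object","properties":{"linear":{"type":"array","items":{"type":"number"}},"roll":{"type":"number"},"grip":{"type":"number"}}}},"squeeze":{"type":"number"}},"required":["increments"]}

```bash
mkdir -p pics; cat > h.py <<'E'
import numpy as np, cv2
from scipy.spatial.transform import Rotation as R
from plant import ctrl
def cam(s):
    if 'eye' in s:
        a=np.array(s['attitude'],float)
        Rm=a if a.shape==(3,3) else R.from_rotvec(a).as_matrix()
        return np.array(s['eye']),Rm
    st=ctrl.state(); M=np.array(s['mount']); Rt=R.from_rotvec(st['ee_rot']).as_matrix()
    return Rt@M[:3,3]+np.array(st['position']),Rt@M[:3,:3]
def ray(K,e,Rm,uv,z):
    d=Rm@np.linalg.inv(K)@np.array([uv[0],uv[1],1.]); return e+d*(z-e[2])/d[2]
def proj(K,e,Rm,p):
    c=K@(Rm.T@(np.array(p)-e)); return c[:2]/c[2]
E
python3 - <<'E'
from h import *
st=ctrl.state(); print(st['clock'],st['position'],st['ee_rot'],ctrl.pinch_z,st['contact_force'])
for n in('scene','top'):
    s=ctrl.snapshot(n); cv2.imwrite(f'pics/{n}0.png',s['image']); print(n,s['K'],s['eye'],s['attitude'])
    np.savez(f'pics/{n}.npz',K=s['K'],e=cam(s)[0],R=cam(s)[1])
E
```

```text
0.0 [ 0.30974813 -0.65493531  0.20320797] [-3.06378333e+00 -6.88146794e-01  7.84605047e-04] 0.0187 [-0.08209473  0.58133082 -0.18364145]
scene [[454.1150251    0.         283.57872431]
 [  0.         454.1150251  203.46971864]
 [  0.           0.           1.        ]] [ 0.85852468 -0.3230951   0.81859374] [-2.42755669 -0.6601566   0.21221543]
top [[524.60176791   0.         275.29450241]
 [  0.         524.60176791 216.10642343]
 [  0.           0.           1.        ]] [0.44719929 0.15399028 1.06885958] [-2.1558212   2.15466429 -0.11874188]
```

View pics/top0.png

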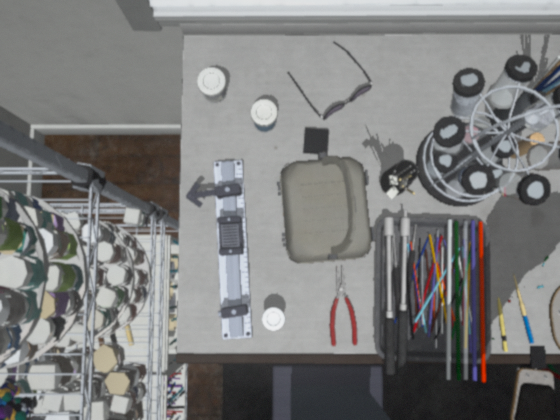

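View pics/scene0.png

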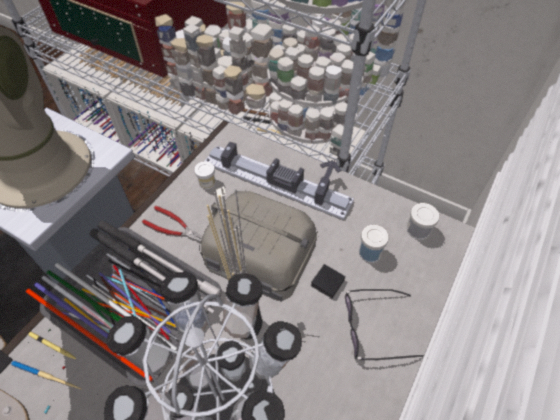

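The top view has the gauge at the left. Its plate corners are at about (215,160), (243,159), (251,337) and (222,339). The pad is at (231,234), the arrow stop at (228,189) on the far side (world +x), and the plain stop at (235,311). The scene view agrees, and a shelf stands beyond the gauge's left side.

```bash
python3 - <<'E'
from h import *
d=np.load('pics/top.npz'); f=lambda uv,z:ray(d['K'],d['e'],d['R'],uv,z)
for uv in[(215,160),(243,159),(251,337),(222,339)]: print('corner',f(uv,.012).round(3))
print('pad',f((231,234),.0445),'mark',f((228,189),.052),'plain',f((235,311),.052))
im=cv2.imread('pics/top0.png')[140:350,180:300]
cv2.imwrite('pics/c.png',cv2.resize(im,None,fx=2.8,fy=2.8,interpolation=cv2.INTER_CUBIC))
print('case',f((280,200),.08),'jar',f((273,319),.051), 'shelf?',f((165,215),.0))
E
```

```text
corner [0.691 0.288 0.012]
corner [0.693 0.231 0.012]
corner [0.334 0.212 0.012]
corner [0.33  0.269 0.012]
pad [0.53498343 0.25065177 0.0445    ] mark [0.62309466 0.25684107 0.052     ] plain [0.38664865 0.24063604 0.052     ]
case [0.59695472 0.15458059 0.08      ] jar [0.37165303 0.16795491 0.051     ] shelf? [0.57795851 0.39115923 0.        ]
```

View pics/c.png

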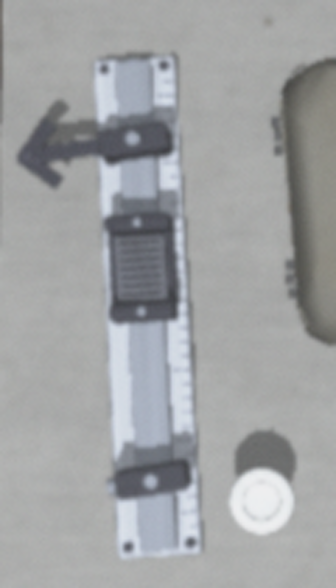

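The plate measures 360 x 57 mm, close to the stated 60. Gauge yaw is about 3°, the pad is near (0.534, 0.251), and the stop is about 88 mm further along +x. I'll rise, shut the gripper and move over.

>>> servo_tool:
  increments:
    - {"linear": [0,0,-5],"roll": 0,"grip": 0}
    - {"linear": [0,0,-5],"roll": 0,"grip": 0}
    - {"linear": [3.2,-3.9,0],"roll": 0,"grip": 0}
    - {"linear": [3.2,-3.9,0],"roll": 0,"grip": 0}
    - {"linear": [3.2,-3.9,0],"roll": 0,"grip": 0}
    - {"linear": [3.2,-3.9,0],"roll": 0,"grip": 0}
    - {"linear": [3.2,-3.9,0],"roll": 0,"grip": 0}
    - {"linear": [3.2,-3.9,0],"roll": 0,"grip": 0}
    - {"linear": [3.2,-3.9,0],"roll": 0,"grip": 0}
    - {"linear": [3.2,-3.9,0],"roll": 0,"grip": 0}
    - {"linear": [3.2,-3.9,0],"roll": 0,"grip": 0}
    - {"linear": [3.2,-3.9,0],"roll": 0,"grip": 0}

```text
clock: 1.6
position: [0.4333, -0.1529, 0.3037]
ee_rot: [-3.061, -0.678, 0.005]
contact_force: [0.9, 0.5, -0.1]
finger_gap: 0.001
```

>>> servo_tool:
  increments:
    - {"linear": [3.2,-3.9,0],"grip": 0}
    - {"linear": [3.2,-3.9,0],"grip": 0}
    - {"linear": [3.2,-3.9,0],"grip": 0}
    - {"linear": [3.2,-3.9,0],"grip": 0}
    - {"linear": [3.2,-3.9,0],"grip": 0}
    - {"linear": [3.2,-3.9,0],"grip": 0}
    - {"linear": [3.2,-3.9,0],"grip": 0}
    - {"linear": [3.2,-3.9,0],"grip": 0}
    - {"linear": [0,0,0],"roll": 10,"grip": 0}
    - {"linear": [0,0,0],"roll": 10,"grip": 0}
    - {"linear": [0,0,4],"roll": 3,"grip": 0}
    - {"linear": [0,0,4],"grip": 0}

```text
validation failed for argument at $.in...
```

```bash
python3 - <<'E'
from h import *
st=ctrl.state(); Rt=R.from_rotvec(st['ee_rot']).as_matrix()
s=ctrl.snapshot('wrist'); cv2.imwrite('pics/w1.png',s['image']); e,Rm=cam(s)
np.savez('pics/w1.npz',K=s['K'],e=e,R=Rm)
print(st['clock'],st['position'],Rt.round(3),s['mount'],e)
E
```

```text
1.6 [ 0.43328309 -0.15285826  0.30374806] [[ 0.906  0.422 -0.005]
 [ 0.422 -0.906  0.005]
 [-0.002 -0.007 -1.   ]] [[-3.23568726e-04 -9.60298277e-01 -2.78975114e-01  7.13421129e-02]
 [ 9.99999912e-01 -2.35987628e-04 -3.47522699e-04  9.96311456e-05]
 [ 2.67890773e-04 -2.78975202e-01  9.60298269e-01 -1.70009449e-01]
 [ 0.00000000e+00  0.00000000e+00  0.00000000e+00  1.00000000e+00]] [ 0.50004205 -0.11704662  0.47388202]
```

View pics/w1.png

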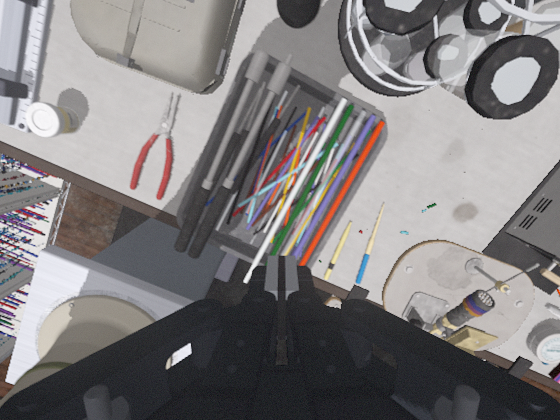

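The wrist view shows the tool still over the rod tray, with the gauge at the upper left. The call was refused, probably because rows left out roll, so I'm resending it with every field.

>>> servo_tool:
  increments:
    - {"linear": [3.2,-3.9,0],"roll": 0,"grip": 0}
    - {"linear": [3.2,-3.9,0],"roll": 0,"grip": 0}
    - {"linear": [3.2,-3.9,0],"roll": 0,"grip": 0}
    - {"linear": [3.2,-3.9,0],"roll": 0,"grip": 0}
    - {"linear": [3.2,-3.9,0],"roll": 0,"grip": 0}
    - {"linear": [3.2,-3.9,0],"roll": 0,"grip": 0}
    - {"linear": [3.2,-3.9,0],"roll": 0,"grip": 0}
    - {"linear": [3.2,-3.9,0],"roll": 0,"grip": 0}
    - {"linear": [0,0,0],"roll": 10,"grip": 0}
    - {"linear": [0,0,0],"roll": 10,"grip": 0}
    - {"linear": [0,0,4],"roll": 3,"grip": 0}
    - {"linear": [0,0,4],"roll": 0,"grip": 0}

```text
clock: 3.15
position: [0.5357, 0.2595, 0.2243]
ee_rot: [-3.132, -0.046, 0.004]
contact_force: [0.8, -0.2, 0.2]
finger_gap: -0.0
```

```bash
python3 - <<'E'
from h import *
st=ctrl.state(); Rt=R.from_rotvec(st['ee_rot']).as_matrix()
s=ctrl.snapshot('wrist'); cv2.imwrite('pics/w2.png',s['image']); e,Rm=cam(s)
np.savez('pics/w2.npz',K=s['K'],e=e,R=Rm,p=st['position'],T=Rt)
print(st['clock'],st['position'],Rt.round(3),e)
E
```

```text
3.15 [0.53567125 0.25945756 0.22429366] [[ 1.     0.029 -0.003]
 [ 0.029 -1.     0.009]
 [-0.002 -0.009 -1.   ]] [0.6062384  0.25938741 0.38864558]
```

View pics/w2.png

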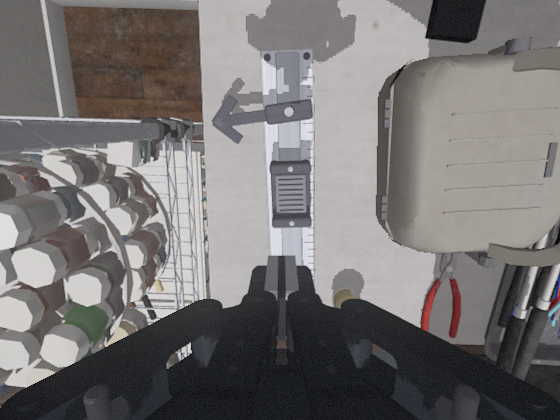

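The close wrist view shows the pad centre at (291,195), the wall screws at (290,169) and (291,224), the stop screw at (289,112), and the arrow on the +y side. The fingers are shut.

```bash
python3 - <<'E'
from h import *
d=np.load('pics/w2.npz'); f=lambda uv,z:ray(d['K'],d['e'],d['R'],uv,z)
a,b,p,s=f((290,169),.0565),f((291,224),.0565),f((291,195),.0445),f((289,112),.052)
print(a,b,(a+b)/2,np.linalg.norm(a-b),p,s)
m=(a+b)/2
print('rail',np.degrees(np.arctan2(*(s-b)[1::-1])),'travel',np.linalg.norm((s-m)[:2])-.047)
print('tool shift cm',100*d['T'].T@(np.append(m[:2],.0445)-d['p']), 100*d['T'].T@(s-m))
E
```

```text
[0.559649   0.25070913 0.0565    ] [0.49781292 0.24723501 0.0565    ] [0.52873096 0.24897207 0.0565    ] 0.06193359631367497 [0.5285292  0.24814206 0.0445    ] [0.61758008 0.25384424 0.052     ]
rail 3.1586053518904293 travel 0.04198260593563945
tool shift cm [-0.68424438  1.19644693 17.97050517] [ 8.896369   -0.22220583  0.432186  ]
```

The screw spacing comes out at 62 mm, as it should, so the pad is near (0.529, 0.249) and the travel is about 42 mm. Descending to just above the pad.

>>> servo_tool:
  increments:
    - {"linear": [-0.7,1.2,4],"roll": -1.5,"grip": 0}
    - {"linear": [0,0,4],"roll": 0,"grip": 0}
    - {"linear": [0,0,4],"roll": 0,"grip": 0}
    - {"linear": [0,0,2.5],"roll": 0,"grip": 0}
    - {"linear": [0,0,1],"roll": 0,"grip": 0}
    - {"linear": [0,0,0],"roll": 0,"grip": 0}

```text
clock: 3.95
position: [0.527, 0.2456, 0.0615]
ee_rot: [-3.135, -0.09, 0.014]
contact_force: [0.3, 0.2, -0.4]
finger_gap: -0.002
```

```bash
python3 - <<'E'
from h import *
st=ctrl.state(); Rt=R.from_rotvec(st['ee_rot']).as_matrix()
print(st['clock'],st['position'],Rt.round(3),st['contact_force'])
print('to pad cm',100*Rt.T@(np.array([.5287,.2486,.0445])-st['position']))
s=ctrl.snapshot('wrist'); cv2.imwrite('pics/w3.png',s['image'])
E
```

```text
3.95 [0.52696597 0.24559226 0.06154162] [[ 0.998  0.057 -0.009]
 [ 0.057 -0.998  0.005]
 [-0.009 -0.005 -1.   ]] [ 0.32744673  0.17328092 -0.41191417]
to pad cm [ 0.20578209 -0.28106493  1.7039242 ]
```

View pics/w3.png

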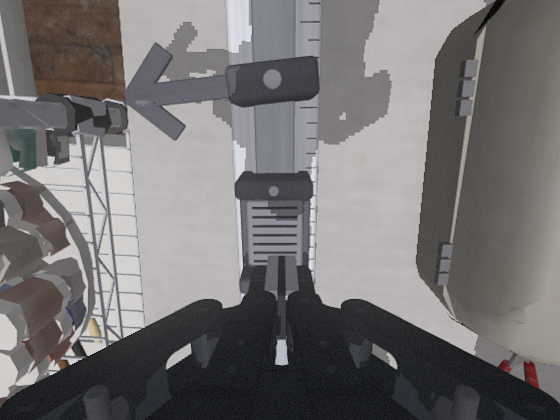

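The fingertips are over the pocket just behind its centre, at about (280,262), and the front wall is at (273,187). The path is clear, so I'll press gently.

>>> servo_tool:
  increments:
    - {"linear": [0.2,-0.3,1.0],"roll": 0,"grip": 0}
    - {"linear": [0,0,0.4],"roll": 0,"grip": 0}
    - {"linear": [0,0,0.3],"roll": 0,"grip": 0}

```text
clock: 4.38
position: [0.5307, 0.2499, 0.0465]
ee_rot: [-3.133, -0.089, 0.007]
contact_force: [-0.6, 0.1, -0.4]
finger_gap: 0.0
```

>>> servo_tool:
  increments:
    - {"linear": [-0.1,0,0.3],"roll": 0,"grip": 0}
    - {"linear": [0,0,0.2],"roll": 0,"grip": 0}
    - {"linear": [0,0,0.2],"roll": 0,"grip": 0}

```text
clock: 4.75
position: [0.5295, 0.2499, 0.0393]
ee_rot: [-3.133, -0.089, 0.007]
contact_force: [0.2, 0.7, -0.3]
finger_gap: -0.002
```

>>> servo_tool:
  increments:
    - {"linear": [0,0,0.1],"roll": 0,"grip": 0}
    - {"linear": [0,0,0],"roll": 0,"grip": 0}

```text
clock: 5.0
position: [0.5295, 0.2499, 0.0381]
ee_rot: [-3.133, -0.089, 0.007]
contact_force: [0.1, 0.9, 0.1]
finger_gap: 0.0
```

```bash
python3 - <<'E'
from h import *
st=ctrl.state(); print(st['clock'],st['position'],st['contact_force'],st['wrist_torque'],st['effort'])
s=ctrl.snapshot('wrist'); w=s['image'][60:360,150:410]
s=ctrl.snapshot('scene')['image'][110:230,190:370]
cv2.imwrite('pics/w4.png',np.hstack([cv2.resize(w,(390,450)),cv2.resize(s,(400,450),interpolation=cv2.INTER_CUBIC)]))
E
```

```text
5.0 [0.5294979  0.24987986 0.03810269] [0.1380179  0.92046462 0.06575328] [ 0.04518423  0.04817677 -0.01005055] [-1.70576200e-02 -7.02137089e+01 -1.79273151e+00 -1.36119121e+01
 -5.51237783e-03 -2.26199417e-02 -4.41344004e-03]
```

View pics/w4.png

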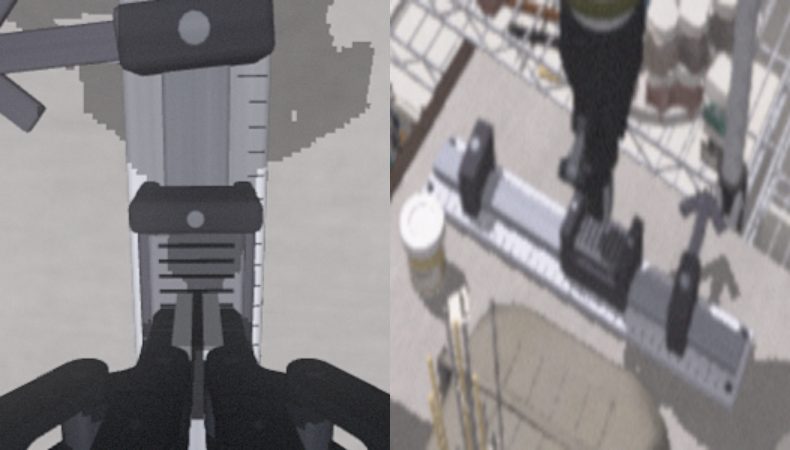

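The wrist crop shows the fingertips inside the pocket laterally. In the scene crop their tips meet the pad's far edge near (598,215), yet there is no force. I'll check this by projection.

```bash
python3 - <<'E'
from h import *
st=ctrl.state(); p=np.array(st['position'])
d=np.load('pics/scene.npz'); pj=lambda q:(proj(d['K'],d['e'],d['R'],q)-[190,110])*[400/180,450/120]+[390,0]
print('TCP in crop',pj(p),'pad est',pj([.5287,.249,.0445]), 'stop est',pj([.6176,.2538,.052]))
for h in(.01,.02): print('TCP+',h,pj(p+[0,0,h]))
s=ctrl.snapshot('wrist');e,Rm=cam(s);K=s['K']
g=lambda q:(proj(K,e,Rm,q)-[150,60])*1.5
print('wrist TCP',g(p),'pad est',g([.5287,.249,.0445]),'front screw',g([.5596,.2507,.0565]))
# observed in the wrist crop: front screw (195,219), stop screw (194,28)
f=lambda uv,z:ray(K,e,Rm,np.array(uv)/1.5+[150,60],z)
print(f((195,219),.0565),f((194,28),.052))
# screw images scene+top -> triangulate: pad centre in scene crop (600,240)
E
```

```text
TCP in crop [599.90024474 241.83813302] pad est [598.77877635 235.39893416] stop est [679.91502441 281.10161729]
TCP+ 0.01 [599.9608436 230.9480948]
TCP+ 0.02 [600.0224112  219.88396569]
wrist TCP [197.25199442 287.73560594] pad est [199.30481112 296.40393317] front screw [199.51238866 226.68072227]
[0.56218827 0.25237213 0.0565    ] [0.62192098 0.25605398 0.052     ]
```

The projected TCP is at row 242 of the scene crop, but the tips appear at about row 215. So the real tips look to be some way above the pad, which agrees with zero force. I'll go on down in small steps and watch the force.

>>> servo_tool:
  increments:
    - {"linear": [0,0,0.2],"roll": 0,"grip": 0}
    - {"linear": [0,0,0.2],"roll": 0,"grip": 0}

```text
clock: 5.4
position: [0.5297, 0.2499, 0.0342]
ee_rot: [-3.133, -0.089, 0.006]
contact_force: [-0.1, 0.2, -0.0]
finger_gap: 0.003
```

```bash
python3 - <<'E'
from h import *
st=ctrl.state(); print(st['clock'],st['position'],st['contact_force'],st['finger_gap'])
s=ctrl.snapshot('scene')['image'][130:210,240:350]
cv2.imwrite('pics/s5.png',cv2.resize(s,None,fx=7,fy=7,interpolation=cv2.INTER_CUBIC))
E
```

```text
5.4 [0.52966853 0.24994895 0.034211  ] [-0.10834639  0.15804672 -0.00383285] 0.002627716086563873
```

View pics/s5.png

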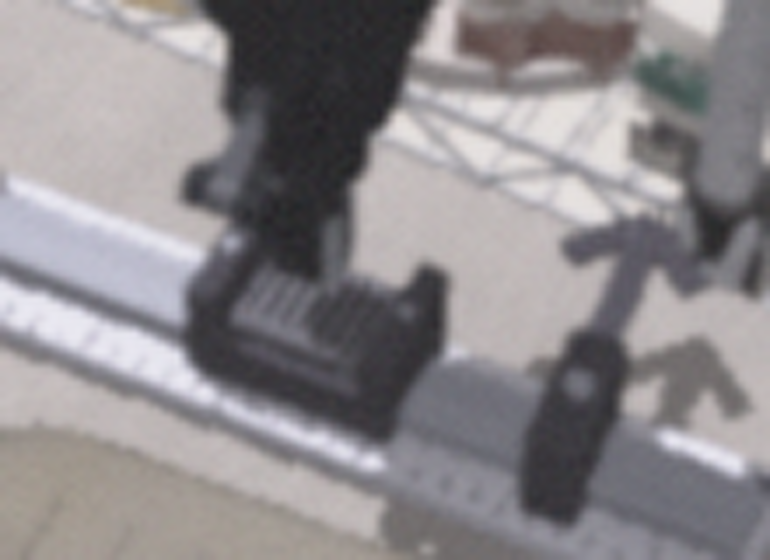

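The zoomed scene shows the tips at (325,280), clearly above the pad, with their shadow on it at (345,310). The true tips are therefore some 15 mm higher than the reported TCP. I'll keep lowering in small steps until there is force.

>>> servo_tool:
  increments:
    - {"linear": [0,0,0.2],"roll": 0,"grip": 0}
    - {"linear": [0,0,0.2],"roll": 0,"grip": 0}

```text
clock: 5.7
position: [0.5296, 0.2499, 0.0297]
ee_rot: [-3.133, -0.089, 0.007]
contact_force: [0.0, 0.5, -1.2]
finger_gap: 0.005
```

>>> servo_tool:
  increments:
    - {"linear": [0,0,0.1],"roll": 0,"grip": 0}
    - {"linear": [0,0,0.1],"roll": 0,"grip": 0}

```text
clock: 5.95
position: [0.5295, 0.2499, 0.0274]
ee_rot: [-3.133, -0.089, 0.007]
contact_force: [0.7, 0.2, 0.1]
finger_gap: -0.005
```

>>> servo_tool:
  increments:
    - {"linear": [0,0,0.1],"roll": 0,"grip": 0}
    - {"linear": [0,0,0.1],"roll": 0,"grip": 0}

```text
clock: 6.2
position: [0.5295, 0.25, 0.0253]
ee_rot: [-3.133, -0.089, 0.007]
contact_force: [0.1, -0.1, -0.8]
finger_gap: -0.004
```

>>> servo_tool:
  increments:
    - {"linear": [0,0,0.1],"roll": 0,"grip": 0}
    - {"linear": [0,0,0.1],"roll": 0,"grip": 0}

```text
clock: 6.45
position: [0.5295, 0.25, 0.0232]
ee_rot: [-3.133, -0.089, 0.007]
contact_force: [-0.3, 0.1, -0.5]
finger_gap: -0.004
```

```bash
python3 - <<'E'
from h import *
st=ctrl.state(); print(st['clock'],st['position'],st['contact_force'],st['finger_gap'])
s=ctrl.snapshot('scene')['image'][130:210,240:350]
w=ctrl.snapshot('wrist')['image'][150:350,180:380]
cv2.imwrite('pics/s6.png',np.hstack([cv2.resize(s,(440,320),interpolation=cv2.INTER_CUBIC),cv2.resize(w,(320,320))]))
E
```

```text
6.45 [0.52951801 0.2500222  0.02319738] [-0.29336674  0.10579875 -0.48926289] -0.003714712921708348
```

View pics/s6.png

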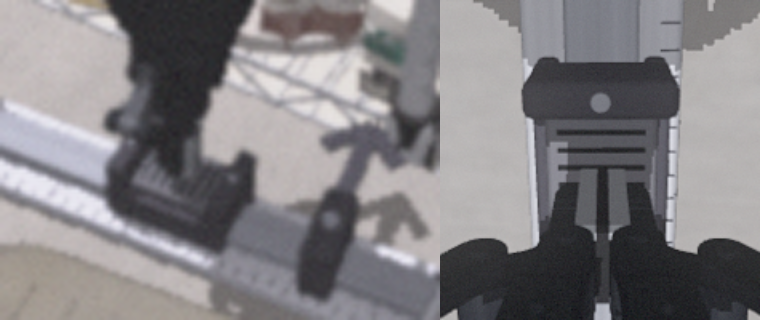

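Left: the tips at (178,178) are now very close to the pad. Right: they are centred laterally in the pocket. Still no contact, so I continue.

>>> servo_tool:
  increments:
    - {"linear": [0,0,0.1],"roll": 0,"grip": 0}
    - {"linear": [0,0,0.1],"roll": 0,"grip": 0}

```text
clock: 6.8
position: [0.5295, 0.25, 0.0211]
ee_rot: [-3.133, -0.089, 0.007]
contact_force: [0.3, -0.7, 0.4]
finger_gap: -0.001
```

>>> servo_tool:
  increments:
    - {"linear": [0,0,0.1],"roll": 0,"grip": 0}
    - {"linear": [0,0,0.1],"roll": 0,"grip": 0}

```text
clock: 7.05
position: [0.5295, 0.25, 0.019]
ee_rot: [-3.133, -0.089, 0.007]
contact_force: [-0.3, 0.1, 0.3]
finger_gap: 0.001
```

>>> servo_tool:
  increments:
    - {"linear": [0,0,0.1],"roll": 0,"grip": 0}
    - {"linear": [0,0,0.1],"roll": 0,"grip": 0}

```text
clock: 7.3
position: [0.5295, 0.2501, 0.0169]
ee_rot: [-3.133, -0.089, 0.007]
contact_force: [-0.1, -1.3, 1.7]
finger_gap: -0.0
```

>>> servo_tool:
  increments:
    - {"linear": [0,0,0.1],"roll": 0,"grip": 0}
    - {"linear": [0,0,0.1],"roll": 0,"grip": 0}

```text
clock: 7.55
position: [0.5296, 0.25, 0.0153]
ee_rot: [-3.133, -0.089, 0.006]
contact_force: [-1.3, -0.4, 6.9]
finger_gap: -0.002
```

Contact at a reported z of about 0.017, with 6.9 N so far. Pressing about 3 mm more.

>>> servo_tool:
  increments:
    - {"linear": [0,0,0.15],"roll": 0,"grip": 0}
    - {"linear": [0,0,0.15],"roll": 0,"grip": 0}
    - {"linear": [0,0,0.1],"roll": 0,"grip": 0}

```text
clock: 7.92
position: [0.5299, 0.2501, 0.0127]
ee_rot: [-3.133, -0.089, 0.004]
contact_force: [-1.5, -1.1, 8.7]
finger_gap: 0.004
```

>>> servo_tool:
  increments:
    - {"linear": [0,0,0.1],"roll": 0,"grip": 0}
    - {"linear": [0,0,0],"roll": 0,"grip": 0}
    - {"linear": [0,0,0],"roll": 0,"grip": 0}

```text
clock: 8.3
position: [0.5304, 0.2501, 0.0134]
ee_rot: [-3.133, -0.089, 0.001]
contact_force: [-1.6, -1.5, 9.0]
finger_gap: -0.001
```

The pad is held down at about 9 N. Now pushing along tool +x (the rail direction) with a slight downward bias.

>>> servo_tool:
  increments:
    - {"linear": [0,0,0.2],"roll": 0,"grip": 0}
    - {"linear": [0.2,0,0.1],"roll": 0,"grip": 0}
    - {"linear": [0.3,0,0.1],"roll": 0,"grip": 0}
    - {"linear": [0.3,0,0.1],"roll": 0,"grip": 0}

```text
clock: 8.8
position: [0.5395, 0.2508, 0.0113]
ee_rot: [-3.132, -0.089, -0.004]
contact_force: [-1.8, -2.5, 15.7]
finger_gap: 0.004
```

>>> servo_tool:
  increments:
    - {"linear": [0.3,0,0.05],"roll": 0,"grip": 0}
    - {"linear": [0.3,0,0.05],"roll": 0,"grip": 0}
    - {"linear": [0.3,0,0.05],"roll": 0,"grip": 0}
    - {"linear": [0.3,0,0.05],"roll": 0,"grip": 0}

```text
clock: 9.3
position: [0.553, 0.2515, 0.0122]
ee_rot: [-3.132, -0.088, -0.009]
contact_force: [-1.3, -1.6, 9.6]
finger_gap: 0.0
```

```bash
python3 - <<'E'
from h import *
st=ctrl.state(); print(st['clock'],st['position'],st['contact_force'])
w=ctrl.snapshot('wrist')['image']
cv2.imwrite('pics/w7.png',w)
E
```

```text
9.3 [0.55295851 0.25151617 0.01221613] [-1.28735136 -1.58611954  9.564738  ]
```

View pics/w7.png

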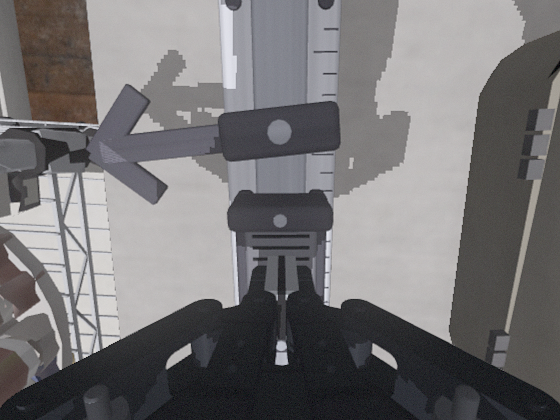

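Front wall screw at (280,220), stop screw at (280,131). Measuring the remaining gap.

```bash
cat > g.py <<'E'
from h import *
def gap(a,s):
    sn=ctrl.snapshot('wrist'); e,Rm=cam(sn); A=ray(sn['K'],e,Rm,a,.0565); S=ray(sn['K'],e,Rm,s,.052)
    print('front screw',A,'stop',S,'gap',np.linalg.norm((S-A)[:2])-.016)
E
python3 -c "
from g import *; gap((280,220),(280,131))"
```

```text
front screw [0.58615253 0.25371394 0.0565    ] stop [0.62252811 0.25576062 0.052     ] gap 0.02043310563641288
```

22 mm done and 20 mm to go: the pad's friction carries the slide. Continuing.

>>> servo_tool:
  increments:
    - {"linear": [0.3,0,0.08],"roll": 0,"grip": 0}
    - {"linear": [0.3,0,0.08],"roll": 0,"grip": 0}
    - {"linear": [0.3,0,0.08],"roll": 0,"grip": 0}
    - {"linear": [0.3,0,0.08],"roll": 0,"grip": 0}

```text
clock: 9.9
position: [0.5667, 0.2524, 0.0119]
ee_rot: [-3.131, -0.087, -0.014]
contact_force: [-1.0, -0.5, 9.1]
finger_gap: -0.004
```

>>> servo_tool:
  increments:
    - {"linear": [0.25,0,0.1],"roll": 0,"grip": 0}
    - {"linear": [0.25,0,0.08],"roll": 0,"grip": 0}
    - {"linear": [0.25,0,0.08],"roll": 0,"grip": 0}

```text
clock: 10.28
position: [0.5736, 0.2528, 0.0113]
ee_rot: [-3.132, -0.087, -0.014]
contact_force: [-11.0, -1.8, 17.6]
finger_gap: -0.001
```

Fx = -11 N, so the slide is against something. Checking the gap from close by before letting go.

```bash
python3 - <<'E'
from h import *
w=ctrl.snapshot('wrist')['image']; cv2.imwrite('pics/w8.png',cv2.resize(w[80:280,180:380],None,fx=3,fy=3)); st=ctrl.state(); print(st['position'],st['contact_force'])
E
```

```text
[0.57352481 0.25285618 0.01139268] [-6.85604849 -1.50763121 12.76721538]
```

View pics/w8.png

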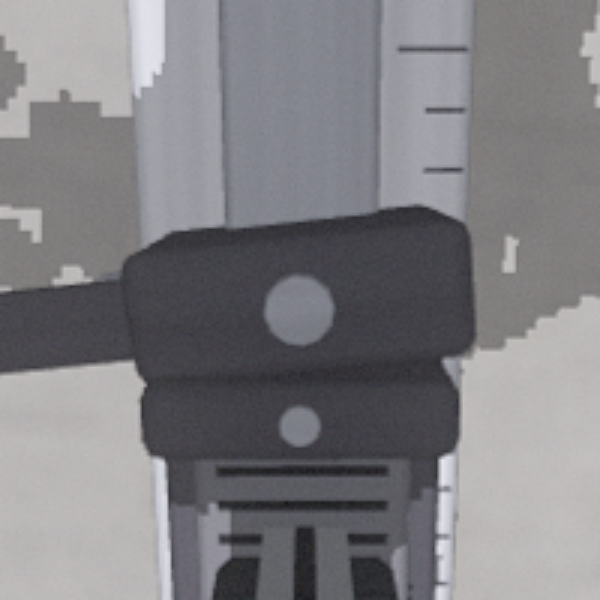

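The slide's front wall touches the arrow's stop with no visible gap (stop screw at (300,310), wall screw at (300,426) in the crop). Lifting straight up.

```bash
python3 -c "
from g import *; gap((280,222),(280,183.3))"
```

```text
front screw [0.60545668 0.25490771 0.0565    ] stop [0.62117742 0.25582318 0.052     ] gap -0.0002526348351680613
```

>>> servo_tool:
  increments:
    - {"linear": [0,0,-0.3],"roll": 0,"grip": 0}
    - {"linear": [0,0,-0.5],"roll": 0,"grip": 0}
    - {"linear": [0,0,-1],"roll": 0,"grip": 0}
    - {"linear": [0,0,-3],"roll": 0,"grip": 0}
    - {"linear": [0,0,-5],"roll": 0,"grip": 0}
    - {"linear": [0,0,-3],"roll": 0,"grip": 0}
    - {"linear": [0,0,0],"roll": 0,"grip": 0}
    - {"linear": [0,0,0],"roll": 0,"grip": 0}

```text
clock: 11.38
position: [0.5717, 0.2515, 0.1442]
ee_rot: [-3.132, -0.088, -0.012]
contact_force: [0.5, 0.2, 0.7]
finger_gap: -0.002
```

```bash
python3 - <<'E'
from h import *
st=ctrl.state(); print(st['clock'],st['position'],st['contact_force'])
s=ctrl.snapshot('wrist'); e,Rm=cam(s); np.savez('pics/w9.npz',K=s['K'],e=e,R=Rm)
t=ctrl.snapshot('top')['image']
cv2.imwrite('pics/w9.png',np.hstack([cv2.resize(s['image'][80:320,160:400],(400,400)),cv2.resize(t[140:350,180:390],(400,400))]))
E
```

```text
11.375 [0.57171803 0.25149421 0.1442225 ] [0.5337791  0.18217244 0.74709287]
```

View pics/w9.png

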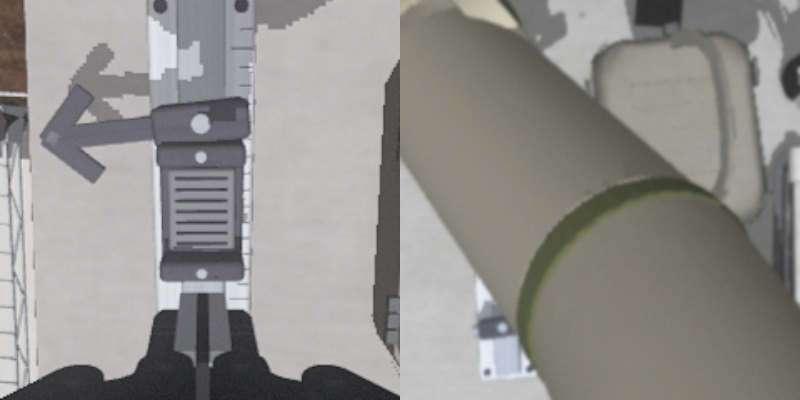

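The slide sits against the arrow's stop, with its wall screw at (201,157) and the stop screw at (201,124). The pad is free and the tool is clear. Handing in.

```bash
python3 - <<'E'
from h import *
d=np.load('pics/w9.npz'); f=lambda u,z:ray(d['K'],d['e'],d['R'],np.array(u)*.6+[160,80],z)
print('gap',np.linalg.norm((f((201,124),.052)-f((201,157),.0565))[:2])-.016)
print(ctrl.job_done())
E
```

```text
gap -0.00010638684569140924
the job is handed in; nothing more can be done
None
```

The slide is against the arrow's stop, and I handed the job in at about 11.4 s; no verdict is reported. I pressed the pad with the shut fingertips at about 9 N, pushed the slide about 42 mm along the rail until the stop pushed back with 11 N, then lifted straight up.

**Last checks:**
- **Gap to the stop:** the wrist camera gave about 0 mm (-0.1 mm) after the lift, and the picture shows the slide's wall touching the block.
- **Pad:** nothing touches it after the lift (contact force under 1 N). I judged it sprung back up from that and did not measure its height.
- **Bystanders:** the tool met nothing but the slide on the way, but I did not measure their positions at the end, because the arm blocked the top view.

**What disagreed:**
- **Fingertip height:** contact came at a reported tool height of 17 mm, not the expected 44.5 mm. The shut fingertips therefore end about 27 mm short of the stated tool point. I found the pad by its contact force instead.
- **Pad position:** the first top-view estimate was about 5 mm off the closer wrist view, and I used the wrist view.
- **Refused call:** one move call was refused, most likely because some rows left out the roll value. The arm did not move.

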